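Clip the self-closing glazing tongs on the bisque plaque and move it to the drip stand

ROBOT

A 7-joint arm with a two-finger parallel gripper is mounted at the origin on the work surface. World frame = base frame: x ahead of the robot, y to its left, z up, the work surface at z = 0. Lengths are in m, angles in degrees, forces in N, time in s.
With the tool pointing down it reaches from about 0.4 to 0.9 m from the base axis. Payload 5.5 kg.
Tool frame: the origin (TCP) lies midway between the tips of the shut fingers; the grasp point (between the pads) lies 19 mm behind it; z points along the fingers, y is the direction in which the jaws open and shut (so a half turn about z gives the same grasp; the last joint's range is limited). The gripper opens to 85 mm and grips with 20 to 120 N. Pads are 22 mm wide; open, the fingers measure 114 mm over their backs; the gripper's body (76 mm by 85 mm) begins 54 mm behind the grasp point. The pads swing forward as they close: fully open they stand 13 mm farther back than shut.
Start: joints at [15.08, 28.699, -24.465, 88.831, 12.651, 65.22, -12.049], TCP at [0.65, 0, 0.231] pointing down, gripper open.
Joint ranges: [-164.97, 164.97], [-17.58, 116.51], [-87.97, 89.64], [11.32, 138.91], [-80.73, 260.73], [10.89, 115.49], [-147.41, 147.41]. Speed limits (degrees/s): [147.25, 147.25, 180, 180, 180, 180, 180].

INTERFACE

Orientations are given as [roll, pitch, yaw] about the fixed x, y, z axes, in that order (R = Rz(yaw) Ry(pitch) Rx(roll)).
In Python, from plant import arm, effector, optics, ticket gives the robot as it stands. Calls block until the motion is done:
- arm.move_ptp(position, orientation): joint-space move of the TCP to a pose.
- arm.line_to(position, orientation=None, vel=0.15, force_limit=None): straight line of the TCP; orientation=None keeps the orientation; vel is the mean speed in m/s. With force_limit (N) it stops when the force on the tool has changed by that much, and returns True; else False.
- arm.set_joints(angles): joint-space move.
- effector.ungrasp() and effector.grab(force=None): open the fingers fully, or close them until they stop; force is the grip in N (None keeps the last).
- arm.pause(seconds).
- arm.inverse_kinematics(position, orientation): joint angles nearest the present ones, or None.
- arm.observe(): the state.
- optics.capture(name): name is "scene" or "side" or "wrist"; returns the picture (420x560x3 uint8, red, green, blue); there is no depth.
- optics.calibration(name): a dict with "vfov" (degrees; the focal length in pixels is half the picture's height over the tangent of half this angle, whatever the lens; pixels are square), "cx", "cy" (the principal point, pixels), "R" (3x3) and "t" (3): a world point X has camera coordinates R X + t; the wrist camera has in their place "hand_eye" (4x4, takes a point from camera to tool coordinates, whose origin is the TCP and whose axes are the flange's). Camera axes: x right, y down, z forward; pixel columns grow to the right and rows downward; lengths in m; the calibration is good to about 2 mm. A picture is of the moment at which its call begins: read the wrist's pose just before it. calibration takes no time and is no camera call.
A pose or a line that the arm cannot do raises arm.Unreachable and nothing moves.
- ticket.hand_in(): hands the job in, once; it reports no verdict.
Trained networks look in the newest picture that a camera, given by its name, has taken for a name from the list of things; names that differ only in an ending like _2 or _b are one class to them, and where a whole thing is asked for, a point or a joint stands for the part that bears it (a point fixed in the world has none). Each returns a list of dicts, best first, with "conf" (0 to 1); they miss things now and then, are a little off and sometimes report something else, mostly with a low value. They report only what shows in the picture. A call takes as long as a camera call.
- optics.silhouettes(camera, name): "mask" (420x560 bool, what is visible of it) and "pixel" ([column, row] in pixels, amid what is visible of it).
- optics.tip_of(camera, name): "pixel" ([column, row] in pixels: a listed point, or the origin of a listed thing).
The state is a dict: "t": time; "joint_pos": joint angles; "qd": joint speeds; "tau": joint torques, N m; "ee_pos": TCP position; "eef_rot": TCP orientation; "force": force on the tool from outside, world axes, zero at the start; "wrist_torque": the same for the moment, N m; "finger_gap": finger opening in m.
Only numpy, scipy, OpenCV 4.12 (cv2) and the standard library are available. Lean on these libraries where they do the work, as an engineer would, in place of code of your own. Each camera call takes 0.05 s, during which the arm holds its last target. There are 200 camera calls.

TASK

Get the bare clay plaque ready for glazing without laying a finger on it: squeeze the self-closing tongs open, take them from their holder, slip them squarely over the middle of the top edge of the plaque leaning in the wooden stand, and let their own spring grip it. Then, holding it only by the tongs, lift the plaque out and set it gently in the drip stand with the blue base, standing on the ledge, leaning back on both prongs as it leaned before, and leave it there with the tongs still clipped on. The robot must never touch the plaque itself; do not disturb anything else on the table.

Things in the scene. Friction and masses are not known exactly. Their poses are not given: they have to be found in the camera images.
- tongs: Self-closing cross-lock tongs, 140 mm long, 0.12 kg, hanging upright, jaws down, in the holder. Origin midway between the jaw tips; z runs from the tips up to the top end; jaws and levers move along y. Steel arms cross at z = 30 to 95 mm. A flange (76 mm in x, 36 in y, z = 80 to 86 mm) rests on the holder's rim. Nothing holds the tongs in it but their weight.
- tongs_grip (a point): Centre of the tongs' grip, 115 mm up from the jaw tips; axes as tongs. Solid aluminium block, 30 mm in x, 22 in y, 60 in z, centred 5 mm below this point; gripping it across x leaves the levers still. An orange lever stands off each y side: outer faces 60 mm apart at rest, 36 mm when squeezed to the stops, 22 mm wide in x, 34 mm in z about this point.
- tongs_jaws (a point): Point midway between the jaw pads, 14 mm above their tips; axes as tongs. Flat rubber pads, 44 mm wide in x, 28 mm high in z, faces 6 mm apart at rest and 30 mm with both levers fully squeezed (22 and 46 mm over the outside). They spread evenly to both sides.
- lever_l (a joint): Travel of the lever on the tongs' +y side in m: 0 at rest, 0.012 squeezed to the stop. Squeezing the two levers together spreads the jaws (gap = 6 mm + both travels); let go, springs close them. 9 N on each lever starts it, 16 N reaches the stop. About 0.004 each when the jaws grip the plaque.
- lever_r (a joint): The same for the lever on the -y side.
- holder: Fixed white ceramic square pot, 64 mm in x, 70 mm in y, 90 mm high, walls 5 mm. Origin at the centre of its underside. The tongs hang in it with the jaw tips 10 mm above the table, axes parallel to the holder's; there is room inside to spread the jaws fully. Lift straight up by 90 mm to clear the rim.
- plaque: Flat terracotta-coloured bisque plaque with three pale stripes, 14 mm thick (x), 110 mm wide (y), 120 mm high (z), about 0.36 kg. Origin at the centre of its lower edge; z points up the plaque, +x out of its striped face. It starts on the ledge of the wooden stand, its back on the prongs: its top leans 25 degrees from vertical towards -x of the stand.
- wood_stand: Fixed brown wooden leaning stand in which the plaque starts, the same shape as the drip stand. Origin at the centre of the underside of its base (150 mm in x, 120 mm in y), z up; its -x side is roughly towards the robot.
- wood_ledge (a point): Where the plaque's origin lies in the wooden stand: on the ledge, at x = 40, y = 0, z = 24 mm of the stand's frame; axes as the stand. Ledge, prongs and lip lean 25 degrees towards -x. Two 14 mm wide prongs, 42 mm either side of the middle, back the plaque up to 110 mm along the lean; between them 70 mm are free for the jaws, but for a low cross bar.
- drip_stand: Fixed drip stand, steel ledge and prongs on a blue base with a 14 mm high rim: same sizes, lean and frame as the wooden stand. The plaque must end in it, leaning the same way.
- drip_ledge (a point): Where the plaque's origin belongs when it stands on the drip stand's ledge with its back on the prongs: at x = 40, y = 0, z = 24 mm of the stand's frame; axes as the stand (not tilted). The ledge is square to the lean, 112 mm wide in y; a lip 12 mm high stands at its front (+x); between prongs and lip there are 26 mm for the 14 mm plaque.
- bowl: Blue bowl, 100 mm across, 45 mm high. Bystander, loose: leave alone. Origin: underneath, at its centre.
- brush: Brush lying flat, 170 mm long. Bystander, loose: leave alone. Origin: on the brush.
- jar: Amber jar with black lid, 68 mm across, 85 mm high. Bystander, loose: leave alone. Origin: underneath, at its centre.
- block: Dark wooden block, 110 x 50 x 18 mm. Bystander, loose: leave alone. Origin: underneath, at its centre.

How it is judged (in metres and radians):
On the way, in this order (a step that is already met when the one before it is completed fails the run):
1. the tongs are clipped squarely over the plaque's top edge while it is still in the wooden stand (value of joint lever_l between 0.0005 and 0.009 m and value of joint lever_r between 0.0005 and 0.009 m and contact force between tongs and plaque above 5 N and z of tongs_jaws in the frame of plaque between 0.09 and 0.122 m and y of tongs_jaws in the frame of plaque between -0.02 and 0.02 m and angle between the z axis of tongs and the z axis of plaque, either way round below 0.2 rad and distance of plaque from where it was at the start of the episode below 0.03 m), for 0.2 s.
2. the plaque has been lifted off the wooden stand and hangs in the tongs' jaws (value of joint lever_l between 0.0005 and 0.009 m and value of joint lever_r between 0.0005 and 0.009 m and contact force between tongs and plaque above 5 N and z of tongs_jaws in the frame of plaque between 0.09 and 0.122 m and y of tongs_jaws in the frame of plaque between -0.02 and 0.02 m and angle between the z axis of tongs and the z axis of plaque, either way round below 0.2 rad and distance of plaque from where it was at the start of the episode above 0.04 m and contact force between plaque and wood_stand below 0.1 N and contact force between plaque and drip_stand below 0.1 N), for 0.2 s.
At the end, for the whole second after the job is handed in: Plaque at rest on the drip stand's ledge (origin 28 to 56 mm x, within 15 mm in y, 16 to 34 mm z of its frame), square to 0.15 rad, leaning 0.33 to 0.56 rad; tongs clipped on its top edge, within 0.2 rad of its z, jaw centre 90 to 122 mm up, 20 mm off middle at most, levers at 0.5 to 9 mm (value of joint lever_l between 0.0005 and 0.009 m and value of joint lever_r between 0.0005 and 0.009 m and contact force between tongs and plaque above 5 N and z of tongs_jaws in the frame of plaque between 0.09 and 0.122 m and y of tongs_jaws in the frame of plaque between -0.02 and 0.02 m and angle between the z axis of tongs and the z axis of plaque, either way round below 0.2 rad and x of plaque in the frame of drip_stand between 0.028 and 0.056 m and y of plaque in the frame of drip_stand between -0.015 and 0.015 m and z of plaque in the frame of drip_stand between 0.016 and 0.034 m and angle between the y axis of plaque and the y axis of drip_stand, either way round below 0.15 rad and angle between plaque's own z axis and vertical between 0.33 and 0.56 rad and x of tongs_grip in the frame of drip_stand below 0 m and contact force between plaque and drip_stand above 1 N and linear speed of plaque below 0.02 m/s and linear speed of tongs below 0.03 m/s); the robot touches nothing.
It fails at once if the robot touches the bare plaque (contact force between any of the fingers, the arm and plaque above 1 N).
It fails at once if the plaque is dropped or banged onto the drip stand (over 40 N) (contact force between plaque and drip_stand above 40 N).
It fails at once if the plaque topples (angle between plaque's own z axis and vertical above 1.1 rad).
It fails at once if another thing on the table is moved by more than 30 mm (distance of any of bowl, brush, jar, block from where it was at the start of the episode above 0.03 m).
It also fails if it takes over 54 s, if anything falls off the work surface, if the arm or the gripper's body presses on something with over 40 N, if the wrist force passes 120 N, or if a joint passes its speed limit or range.

## Working session

There is one attempt and no reset: what is moved stays moved. The work goes in short steps, each a Python script; the robot and the scene stay as the last script left them, time stands still between calls to the robot, and variables do not carry over. Pictures are saved under pics/ and viewed, about 8 in all and at most 12, crops included, and the job is handed in when it is done.

```bash
mkdir -p pics; ls
cat > a.py <<'E'
from plant import arm, effector, optics, ticket
import cv2, numpy as np
for c in ("scene","side"):
    im=optics.capture(c); cv2.imwrite(f"pics/{c}0.png",im[:,:,::-1])
    k=optics.calibration(c); print(c,{a:np.round(b,4).tolist() for a,b in k.items()})
    for n in ("tongs","tongs_grip","tongs_jaws","holder","plaque","wood_stand","wood_ledge","drip_stand","drip_ledge","bowl","jar","block","brush"):
        print(n,[(np.round(d["pixel"],1).tolist(),round(d["conf"],2)) for d in optics.tip_of(c,n)[:2]])
print(optics.calibration("wrist"))
s=arm.observe(); print(s["t"],s["ee_pos"],s["eef_rot"],s["finger_gap"])
E
python3 a.py; python3 -c "
import cv2,numpy as np
cv2.imwrite('pics/both0.png',np.hstack([cv2.resize(cv2.imread(f'pics/{c}0.png'),(400,300)) for c in('scene','side')]))"
```

```text
pics
scene {'vfov': 42.3293, 'cx': 268.4688, 'cy': 210.2223, 'R': [[-0.5204, 0.8539, -0.0098], [0.6515, 0.3896, -0.6509], [-0.552, -0.3452, -0.7591]], 't': [0.2711, -0.2905, 2.002]}
tongs [([257.4, 237.8], 0.7)]
tongs_grip [([252.1, 215.8], 0.58)]
tongs_jaws [([255.3, 240.7], 0.85)]
holder [([259.9, 242.9], 0.62)]
plaque [([168.3, 221.9], 0.85)]
wood_stand [([176.0, 219.5], 0.6)]
wood_ledge [([168.9, 219.9], 0.71)]
drip_stand [([321.7, 286.4], 0.83)]
drip_ledge []
bowl [([254.1, 191.0], 0.65)]
jar [([395.3, 293.9], 0.63)]
block [([150.4, 185.2], 0.75)]
brush [([255.3, 241.8], 0.74)]
side {'vfov': 53.3249, 'cx': 281.791, 'cy': 209.3477, 'R': [[0.8178, -0.5754, 0.0093], [-0.308, -0.4513, -0.8375], [0.4861, 0.6821, -0.5463]], 't': [-0.4748, 0.2673, 0.883]}
tongs []
tongs_grip [([286.9, 197.1], 0.59)]
tongs_jaws []
holder [([286.0, 235.6], 0.77)]
plaque [([380.5, 270.3], 0.96)]
wood_stand [([369.8, 285.2], 0.57)]
wood_ledge [([382.1, 272.2], 0.88), ([288.5, 198.7], 0.37)]
drip_stand [([248.7, 196.9], 0.6), ([379.6, 270.1], 0.54)]
drip_ledge [([263.7, 191.5], 0.8)]
bowl [([249.0, 285.5], 0.78), ([216.8, 232.7], 0.21)]
jar [([202.5, 180.4], 0.66), ([251.5, 195.9], 0.6)]
block [([400.7, 341.2], 0.63)]
brush [([214.4, 234.1], 0.62)]
{'vfov': 64.37830520067851, 'cx': 281.284963538959, 'cy': 210.87748050292922, 'hand_eye': array([[-9.16612769e-04, -9.54183127e-01, -2.99221858e-01,
         7.56430577e-02],
       [ 9.99998863e-01, -1.23295542e-03,  8.68430995e-04,
         4.48205418e-04],
       [-1.19756941e-03, -2.99220722e-01,  9.54183172e-01,
        -1.42586134e-01],
       [ 0.00000000e+00,  0.00000000e+00,  0.00000000e+00,
         1.00000000e+00]])}
1.4 [6.50018078e-01 5.40406503e-05 2.31313241e-01] [ 1.79997489e+02 -4.10377507e-03  9.00003580e+01] 0.08527261591344601
```

View pics/scene0.png

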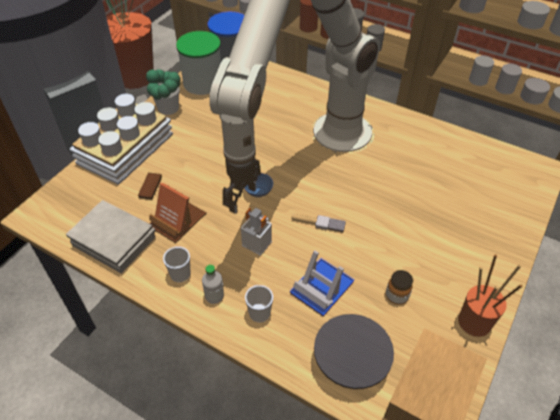

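View pics/side0.png

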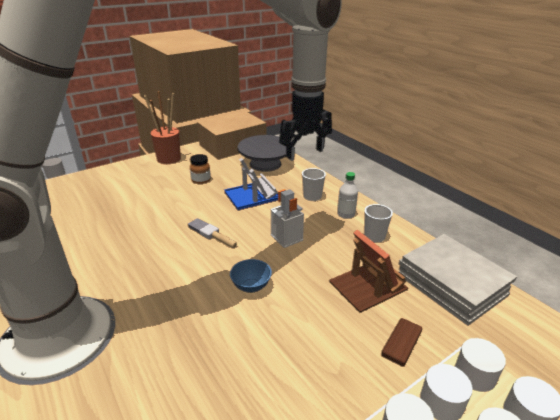

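The scene picture shows the holder with tongs at about (257,232), the plaque in the wooden stand at (172,208), the blue drip stand at (322,285), the jar at (400,286) and the brush at (320,222). The side picture shows the plaque at (375,262), the tongs at (287,215) and the drip stand at (252,190). The scene detections of "brush" and "tongs_jaws" land on the holder, so I'm not trusting either.

```bash
cat > h.py <<'E'
from plant import arm, effector, optics, ticket
import cv2, numpy as np
from scipy.optimize import least_squares
from scipy.spatial.transform import Rotation as Ro
def rm(rpy): return Ro.from_euler("xyz",rpy,degrees=True).as_matrix()
def cam(name,state=None):
    k=optics.calibration(name); f=210/np.tan(np.radians(k["vfov"]/2))
    if "R" in k: R,t=np.array(k["R"]),np.array(k["t"])
    else:
        T=np.eye(4); T[:3,:3]=rm(state["eef_rot"]); T[:3,3]=state["ee_pos"]
        M=np.linalg.inv(T@k["hand_eye"]); R,t=M[:3,:3],M[:3,3]
    return dict(K=np.array([[f,0,k["cx"]],[0,f,k["cy"]],[0,0,1]]),R=R,t=t)
def proj(c,X):
    p=(c["K"]@(c["R"]@np.atleast_2d(X).T+c["t"][:,None])); return (p[:2]/p[2]).T
def onz(c,px,z):
    o=-c["R"].T@c["t"]; d=c["R"].T@np.linalg.solve(c["K"],[*px,1]); return o+d*(z-o[2])/d[2]
def tri(obs):
    A=[];b=[]
    for c,px in obs:
        P=c["K"]@np.c_[c["R"],c["t"]]
        for i in (0,1):
            r=P[i]-px[i]*P[2]; A.append(r[:3]); b.append(-r[3])
    X=np.linalg.lstsq(np.array(A),np.array(b),rcond=None)[0]
    return X,[np.round(np.linalg.norm(proj(c,X)[0]-px),1) for c,px in obs]
def look(fn=None):
    s=arm.observe(); im=optics.capture("wrist")
    if fn: cv2.imwrite(f"pics/{fn}.png",im[:,:,::-1])
    return cam("wrist",s),im
E
cat > b.py <<'E'
from h import *
S,D=cam("scene"),cam("side")
P=dict(grip=([252.1,215.8],[286.9,197.1]),holder=([259.9,242.9],[286,235.6]),plaque=([168.3,221.9],[380.5,270.3]),wstand=([176,219.5],[369.8,285.2]),wledge=([168.9,219.9],[382.1,272.2]),drip=([321.7,286.4],[248.7,196.9]))
for n,(a,b) in P.items():
    X,e=tri([(S,a),(D,b)]); print(n,X.round(3),e)
for n,a in dict(bowl=[249,285.5],jar=[202.5,180.4],block=[400.7,341.2],brush=[214.4,234.1],cup1=[313,195],bottle=[348,213],cup2=[377,236],books=[400,270],pan=[265,165]).items(): print(n,onz(D,a,0.0).round(3))
print(onz(D,[263.7,191.5],.024))
E
python3 b.py
```

```text
grip [0.603 0.    0.134] [np.float64(1.3), np.float64(2.3)]
holder [0.598 0.013 0.005] [np.float64(1.0), np.float64(1.8)]
plaque [ 0.689 -0.263  0.03 ] [np.float64(0.1), np.float64(0.3)]
wstand [ 0.653 -0.266  0.002] [np.float64(0.3), np.float64(0.6)]
wledge [ 0.683 -0.268  0.03 ] [np.float64(0.9), np.float64(2.0)]
drip [ 0.631  0.25  -0.001] [np.float64(1.0), np.float64(1.5)]
bowl [ 0.413 -0.1    0.   ]
jar [0.552 0.438 0.   ]
block [ 0.588 -0.424  0.   ]
brush [0.441 0.135 0.   ]
cup1 [0.808 0.145 0.   ]
bottle [0.83  0.001 0.   ]
cup2 [ 0.818 -0.134  0.   ]
books [ 0.76 -0.27  0.  ]
pan [0.796 0.414 0.   ]
[0.66476996 0.22110783 0.024     ]
```

```bash
cat >> h.py <<'E'
import itertools
from scipy.optimize import minimize
def box(x0,x1,y0,y1,z0,z1): return np.array(list(itertools.product((x0,x1),(y0,y1),(z0,z1))))
PLQ=box(-.007,.007,-.055,.055,0,.12); HOL=box(-.032,.032,-.035,.035,0,.09); BASE=box(-.075,.075,-.06,.06,0,.014)
LEAN=Ro.from_euler("y",-25,degrees=True).as_matrix()
def place(pts,p,lean=False,z=0):   # p = x,y,yaw(rad) of the frame in the world
    q=pts@LEAN.T if lean else pts
    return q@Ro.from_euler("z",p[2]).as_matrix().T+[p[0],p[1],z]
def mask_hull(m):
    m=cv2.morphologyEx(m.astype(np.uint8),cv2.MORPH_OPEN,np.ones((3,3)))
    n,l,st,_=cv2.connectedComponentsWithStats(m)
    m=(l==1+np.argmax(st[1:,4])).astype(np.uint8)
    return cv2.convexHull(np.argwhere(m)[:,::-1].astype(np.float32))
def cost(p,model,views,lean,z):
    e=0
    for c,h in views:
        g=cv2.convexHull(proj(c,place(model,p,lean,z)).astype(np.float32))
        a=cv2.intersectConvexConvex(h,g)[0]; e+=1-a/(cv2.contourArea(h)+cv2.contourArea(g)-a)
    return e/len(views)
def fit(model,views,p0,lean=False,z=0,yaws=(-.6,-.3,0,.3,.6)):
    rs=[minimize(cost,[p0[0],p0[1],p0[2]+y],(model,views,lean,z),method="Nelder-Mead",options=dict(initial_simplex=np.array([p0[0],p0[1],p0[2]+y])+np.array([[0,0,0],[.02,0,0],[0,.02,0],[0,0,.2]]))) for y in yaws]
    r=min(rs,key=lambda r:r.fun); return r.x,r.fun
E
cat > c.py <<'E'
from h import *
import pickle
out={}
for n,pos in dict(holder=[.53,0,.36],plaque=[.59,-.26,.36],drip_stand=[.55,.25,.36]).items():
    arm.move_ptp(pos,[180,0,180]); c,im=look("w_"+n); arr={}
    for k in ("holder","plaque","drip_stand","tongs","wood_stand"):
        r=optics.silhouettes("wrist",k)
        if r: arr[k]=r[0]["mask"]; print(n,k,r[0]["pixel"],round(r[0]["conf"],2),r[0]["mask"].sum())
    out[n]=(c,im,arr)
    for k in ("tongs_grip","plaque","drip_ledge","wood_ledge","holder"): print("  tip",k,[(np.round(d["pixel"],1).tolist(),round(d["conf"],2)) for d in optics.tip_of("wrist",k)[:1]])
for cn in("scene","side"):
    optics.capture(cn); out[cn]=(cam(cn),None,{k:r[0]["mask"] for k in("holder","plaque","drip_stand") if (r:=optics.silhouettes(cn,k))})
pickle.dump(out,open("v.pkl","wb")); s=arm.observe(); print(s["t"],s["joint_pos"])
E
python3 c.py; python3 -c "
import cv2,numpy as np
a=[cv2.resize(cv2.imread(f'pics/w_{c}.png'),(400,300)) for c in('holder','plaque','drip_stand')]
cv2.imwrite('pics/w3.png',np.vstack([np.hstack(a[:2]),np.hstack([a[2],a[2]*0])]))"
```

```text
holder holder [277.2, 208.0] 0.63 1662
holder plaque [84.4, 266.3] 0.83 1584
holder drip_stand [442.5, 225.9] 0.6 8161
holder tongs [287.2, 230.6] 0.85 1788
holder wood_stand [112.5, 231.2] 0.62 7070
  tip tongs_grip [([287.7, 235.6], 0.82)]
  tip plaque [([111.1, 261.4], 0.83)]
  tip drip_ledge [([437.2, 255.0], 0.85)]
  tip wood_ledge [([111.6, 266.5], 0.87)]
  tip holder [([283.9, 205.2], 0.73)]
plaque holder [453.9, 168.0] 0.7 2385
plaque plaque [274.8, 218.1] 0.56 1613
plaque drip_stand [163.9, 150.5] 0.16 2749
plaque tongs [498.3, 184.5] 0.87 3034
plaque wood_stand [279.5, 184.0] 0.88 5913
  tip tongs_grip [([512.0, 187.3], 0.79)]
  tip plaque [([276.2, 227.0], 0.82)]
  tip drip_ledge []
  tip wood_ledge [([271.2, 231.8], 0.81)]
  tip holder [([454.3, 165.2], 0.7)]
drip_stand holder [120.8, 195.8] 0.78 2493
drip_stand drip_stand [283.5, 211.0] 0.67 7328
drip_stand tongs [88.0, 215.4] 0.97 2912
drip_stand wood_stand [1.5, 257.4] 0.62 118
  tip tongs_grip [([78.9, 216.5], 0.95)]
  tip plaque []
  tip drip_ledge [([279.6, 243.2], 0.75)]
  tip wood_ledge []
  tip holder [([124.2, 193.2], 0.68)]
7.7583 [ 14.82123935  26.73664809 -59.28200661  85.442142    23.06128685
  80.89995161  44.61258257]
```

View pics/w3.png

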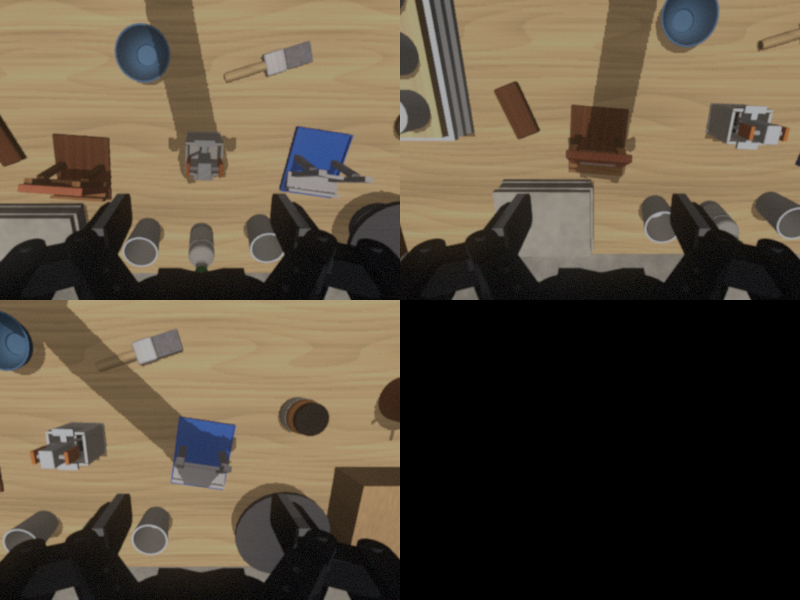

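The wrist views show image-down as +x and image-right as +y. In the third view the tongs' orange levers sit at left and right, (32,456) and (85,455), so the tongs' y axis runs roughly along world y. The blue base is turned by about -6°, and the wooden stand is nearly square to the robot.

```bash
cat > d.py <<'E'
from h import *
import pickle
o=pickle.load(open("v.pkl","rb")); W=("holder","plaque","drip_stand")
def V(k,names): return [(o[n][0],mask_hull(o[n][2][k])) for n in names if k in o[n][2]]
for k,m,p0,lean,z in (("plaque",PLQ,[.685,-.265,0],1,.024),("holder",HOL,[.6,.005,0],0,0)):
    for names in (("plaque","holder"),("plaque",),("scene","side"),("holder","plaque","scene","side"),("drip_stand","holder")):
        v=V(k,names)
        if v: p,e=fit(m,v,p0,lean,z,(-.2,0,.2)); print(k,names,p[:2].round(4),np.degrees(p[2]).round(1),round(e,3))
v=[]
for n in ("drip_stand","holder"):
    c,im,_=o[n]; hsv=cv2.cvtColor(im,cv2.COLOR_RGB2HSV); b=cv2.inRange(hsv,(108,130,30),(130,255,255))
    if n=="holder": b[:,:380]=0
    else: b[:,:200]=0
    b[:150]=0
    v.append((c,mask_hull(b)))
for vv in (v,v[:1],v[1:]): p,e=fit(BASE,vv,[.63,.25,-.1],0,0,(-.2,0,.2)); print("drip",p[:2].round(4),np.degrees(p[2]).round(1),round(e,3))
print("grip",tri([(o["holder"][0],[287.7,235.6]),(o["drip_stand"][0],[78.9,216.5]),(o["plaque"][0],[512,187.3])]))
print("ledge",tri([(o["holder"][0],[437.2,255]),(o["drip_stand"][0],[279.6,243.2])]))
print("plq",tri([(o["holder"][0],[111.1,261.4]),(o["plaque"][0],[276.2,227])]))
# overlay
P=dict(plaque=place(PLQ,[.685,-.265,0],1,.024))
E
python3 d.py
```

```text
plaque ('plaque', 'holder') [ 0.6904 -0.2641] -3.9 0.062
plaque ('plaque',) [ 0.6907 -0.2649] -4.5 0.065
plaque ('scene', 'side') [ 0.6918 -0.2641] -8.1 0.142
plaque ('holder', 'plaque', 'scene', 'side') [ 0.6905 -0.2645] -4.6 0.116
plaque ('drip_stand', 'holder') [ 0.6905 -0.2638] -3.7 0.055
holder ('plaque', 'holder') [0.5989 0.0025] -5.1 0.382
holder ('plaque',) [ 0.5928 -0.033 ] -11.5 0.378
holder ('scene', 'side') [0.6008 0.0071] -0.4 0.562
holder ('holder', 'plaque', 'scene', 'side') [0.6007 0.0044] -0.5 0.48
holder ('drip_stand', 'holder') [0.5995 0.0046] 0.0 0.358
drip [0.6417 0.2508] -9.1 0.438
drip [0.6417 0.2508] -9.1 0.47
drip [0.6421 0.2531] -9.2 0.406
grip (array([0.60178886, 0.00716109, 0.12852413]), [np.float64(1.1), np.float64(2.4), np.float64(1.6)])
ledge (array([0.67883015, 0.24419361, 0.0218271 ]), [np.float64(0.1), np.float64(0.1)])
plq (array([ 0.68611649, -0.26558887,  0.03200569]), [np.float64(1.4), np.float64(1.5)])
```

```bash
cat > e.py <<'E'
from h import *
import pickle
o=pickle.load(open("v.pkl","rb"))
def hull2(m):
    n,l,st,_=cv2.connectedComponentsWithStats(m.astype(np.uint8)); m=np.isin(l,[i for i in range(1,n) if st[i,4]>40])
    return cv2.convexHull(np.argwhere(m)[:,::-1].astype(np.float32))
L=np.vstack([box(-.019,-.007,s-.007,s+.007,0,.11) for s in(-.042,.042)]+[box(-.007,.022,-.056,.056,-.004,.012)])@LEAN.T+[.04,0,.024]
DR=np.vstack([BASE,L])
fits={}
for k,m,p0 in (("drip_stand",DR,[.637,.249,-.12]),("holder",HOL,[.6,.005,0])):
    for names in (("drip_stand",),("holder",),("plaque",),("scene",),("side",),("drip_stand","holder"),("drip_stand","holder","scene","side")):
        if k=="drip_stand" and "plaque" in names: continue
        v=[(o[n][0],hull2(o[n][2][k])) for n in names if k in o[n][2]]
        if v: p,e=fit(m,v,p0,0,0,(-.15,0,.15)); print(k,names,p[:2].round(4),np.degrees(p[2]).round(1),round(e,3)); fits[k]=p
vis=[]
for n,x in (("holder",150),("drip_stand",150)):
    im=o[n][1][:,:,::-1].copy(); c=o[n][0]
    for k,m,p in(("drip_stand",DR,fits["drip_stand"]),("drip_stand",BASE,[.64,.247,-.12]),("holder",HOL,[.6,.005,0])):
        cv2.polylines(im,[cv2.convexHull(proj(c,place(m,p)).astype(np.float32)).astype(int)],True,(0,255,255) if m is not BASE else (0,255,0),1)
    for q in mask_hull(o[n][2]["drip_stand"]).reshape(-1,2).astype(int): cv2.circle(im,tuple(int(a) for a in q),2,(0,0,255),-1)
    vis.append(cv2.resize(im[130:320,(180 if n=="holder" else 40):(180 if n=="holder" else 40)+370],(780,400))[:300])
cv2.imwrite("pics/ov.png",np.vstack(vis))
E
python3 e.py
```

```text
drip_stand ('drip_stand',) [0.6383 0.2487] -8.4 0.014
drip_stand ('holder',) [0.6384 0.2489] -9.2 0.022
drip_stand ('scene',) [0.6389 0.2515] -9.2 0.043
drip_stand ('side',) [0.6408 0.2526] -8.5 0.045
drip_stand ('drip_stand', 'holder') [0.6384 0.2487] -8.8 0.019
drip_stand ('drip_stand', 'holder', 'scene', 'side') [0.6384 0.2493] -8.9 0.04
holder ('drip_stand',) [0.5993 0.0057] -0.4 0.15
holder ('holder',) [0.5992 0.0038] -1.4 0.053
holder ('plaque',) [0.5987 0.0013] -5.7 0.173
holder ('scene',) [0.6008 0.0071] -0.4 0.123
holder ('side',) [0.6   0.005] -8.6 1.0
holder ('drip_stand', 'holder') [0.5997 0.0042] -0.8 0.107
holder ('drip_stand', 'holder', 'scene', 'side') [0.6    0.0044] -0.8 0.342
```

View pics/ov.png

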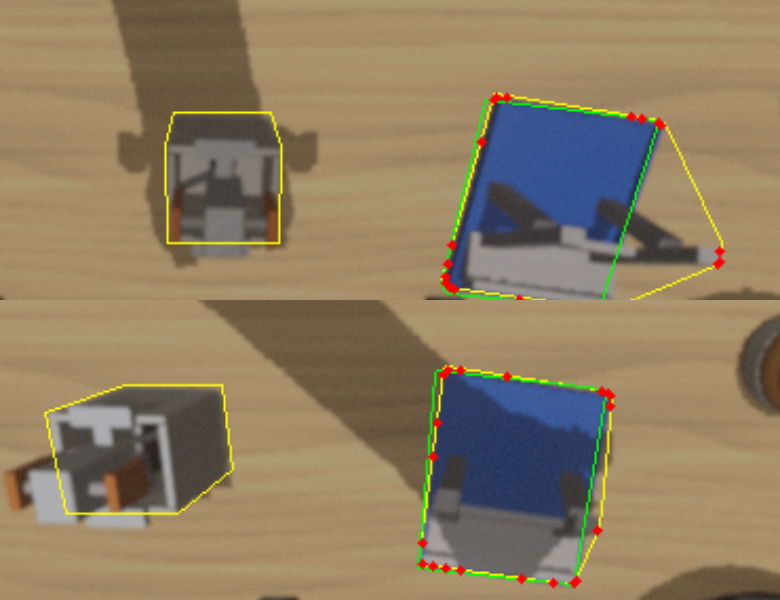

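Fits agree across cameras: the drip stand is at (0.638, 0.249) with yaw -8.8°, the plaque at (0.690, -0.264) with yaw -4°, and the holder and tongs at (0.600, 0.005) with yaw about -1°. The grip height triangulates to 0.1285 against the expected 0.125. Before moving, I'll check reachability for the whole sequence.

```bash
cat >> h.py <<'E'
PQ=[.6905,-.264,np.radians(-4.2)]; DS=[.6384,.249,np.radians(-8.8)]; TG=[.6008,.0055]
def frame(p,z=.024):      # leaning plaque frame: rotation, origin
    return Ro.from_euler("z",p[2]).as_matrix()@LEAN, np.array([p[0],p[1],z])
DP=[DS[0]+.04*np.cos(DS[2]),DS[1]+.04*np.sin(DS[2]),DS[2]]
def tool(p,h,mode,dx=0,dy=0,sgn=1):   # TCP pose at height h along the lean; mode 'sq': tool y along plaque x; 'x': along plaque y
    R,o=frame(p); z=-R[:,2]; y=sgn*(R[:,0] if mode=="sq" else R[:,1]); x=np.cross(y,z)
    return (o+R@[dx,dy,h]).tolist(), Ro.from_matrix(np.c_[x,y,z]).as_euler("xyz",degrees=True).tolist()
E
python3 - <<'E'
from h import *
print(arm.inverse_kinematics([*TG,.2],[180,0,179]))
for n,p in(("wood",PQ),("drip",DP)):
    for m in("sq","x"):
        for s in(1,-1):
            for h in (.187,.3): 
                q=arm.inverse_kinematics(*tool(p,h,m,sgn=s)); print(n,m,s,h,None if q is None else np.round(q,0), np.round(tool(p,h,m,sgn=s)[0],3))
E
```

```text
[ 35.39597278  33.48429712 -53.32594499  97.3318517   29.40427174
  64.32558091  62.43471499]
wood sq 1 0.187 [ 62.  25. -46. 110.  21.  28.   2.] [ 0.612 -0.258  0.193]
wood sq 1 0.3 [ 68.  11. -46. 110.  -1.  38.  21.] [ 0.564 -0.255  0.296]
wood sq -1 0.187 [ -29.   44.   78.  113.  -76.   57. -102.] [ 0.612 -0.258  0.193]
wood sq -1 0.3 [ -37.   21.   79.  113.  -47.   50. -119.] [ 0.564 -0.255  0.296]
wood x 1 0.187 [ 69.  29. -55. 110.  32.  31.  84.] [ 0.612 -0.258  0.193]
wood x 1 0.3 [ 78.  14. -57. 110.   6.  39. 106.] [ 0.564 -0.255  0.296]
wood x -1 0.187 [  4.  20.  26. 112. -37.  31. -38.] [ 0.612 -0.258  0.193]
wood x -1 0.3 [  3.   8.  26. 112. -21.  40. -52.] [ 0.564 -0.255  0.296]
drip sq 1 0.187 [-14.  21. -25. 110.  43.  40. -76.] [0.6   0.255 0.193]
drip sq 1 0.3 [ -1.  13. -43. 108.  36.  51. -71.] [0.553 0.262 0.296]
drip sq -1 0.187 [ 14.  34. -63. 109.  65.  56.  90.] [0.6   0.255 0.193]
drip sq -1 0.3 [ 21.  24. -74. 108.  52.  61.  98.] [0.553 0.262 0.296]
drip x 1 0.187 [ -1.  25. -42. 110.  52.  45.   8.] [0.6   0.255 0.193]
drip x 1 0.3 [  9.  15. -55. 108.  41.  54.  15.] [0.553 0.262 0.296]
drip x -1 0.187 [-89.  45.  78. 112. -50.  41. -89.] [0.6   0.255 0.193]
drip x -1 0.3 [-101.   25.   79.  111.  -15.   43. -117.] [0.553 0.262 0.296]
```

Run:
```python
from h import *
O=[180,0,179]
arm.move_ptp([*TG,.22],O)
print("hit",arm.line_to([*TG,.104],vel=.12,force_limit=10))
effector.grab(60); s=arm.observe(); print("gap",s["finger_gap"],s["force"],s["ee_pos"],s["t"])
arm.line_to([*TG,.225],vel=.12); s=arm.observe(); print("gap",s["finger_gap"],s["force"])
arm.move_ptp(*tool(PQ,.30,"sq"))
arm.line_to(tool(PQ,.232,"sq")[0],vel=.12)
s=arm.observe(); print("gap",s["finger_gap"],s["ee_pos"],s["t"])
a=optics.capture("scene")[:,:,::-1]; b=optics.capture("side")[:,:,::-1]; c,w=look()
r=cv2.resize
cv2.imwrite("pics/hov.png",np.vstack([np.hstack([r(a[140:260,100:260],(400,300)),r(b[180:300,300:460],(400,300))]),np.hstack([r(w[:,:,::-1],(400,300)),r(w[120:270,180:380,::-1],(400,300))])]))
for cn in("scene","side","wrist"):
    for k in ("tongs_jaws","plaque","tongs_grip"): print(cn,k,[(np.round(d["pixel"],1).tolist(),round(d["conf"],2)) for d in optics.tip_of(cn,k)[:1]])
R,o=frame(PQ)
for cn,cc in(("scene",cam("scene")),("side",cam("side")),("wrist",c)): print(cn,"expected jaws, top mid, grip",proj(cc,[o+R@[0,0,.232-.094+.014],o+R@[0,0,.12],o+R@[0,0,.232+.021]]).round(1).tolist())
```

```text
hit False
gap 0.029165598958728462 [-4.88694865 -1.84215304 20.86958028] [0.60263741 0.00551905 0.10779174] 10.5417
gap 0.02879337167847346 [-0.70898224  0.16558968 -1.74553158]
gap 0.028949655894869777 [ 0.5933866  -0.25583729  0.23455087] 13.475
scene tongs_jaws [([176.5, 182.9], 0.83)]
scene plaque [([167.2, 221.5], 0.9)]
scene tongs_grip [([180.9, 152.9], 0.94)]
side tongs_jaws [([368.6, 231.2], 0.62)]
side plaque [([380.1, 273.3], 0.84)]
side tongs_grip [([357.8, 202.8], 0.88)]
wrist tongs_jaws []
wrist plaque [([279.6, 175.1], 0.64)]
wrist tongs_grip [([281.8, 289.6], 0.81)]
scene expected jaws, top mid, grip [[175.6, 180.6], [173.9, 189.9], [181.1, 150.1]]
side expected jaws, top mid, grip [[367.1, 234.7], [370.2, 243.2], [356.5, 204.9]]
wrist expected jaws, top mid, grip [[278.9, 218.6], [279.1, 205.7], [277.9, 296.7]]
```

View pics/hov.png

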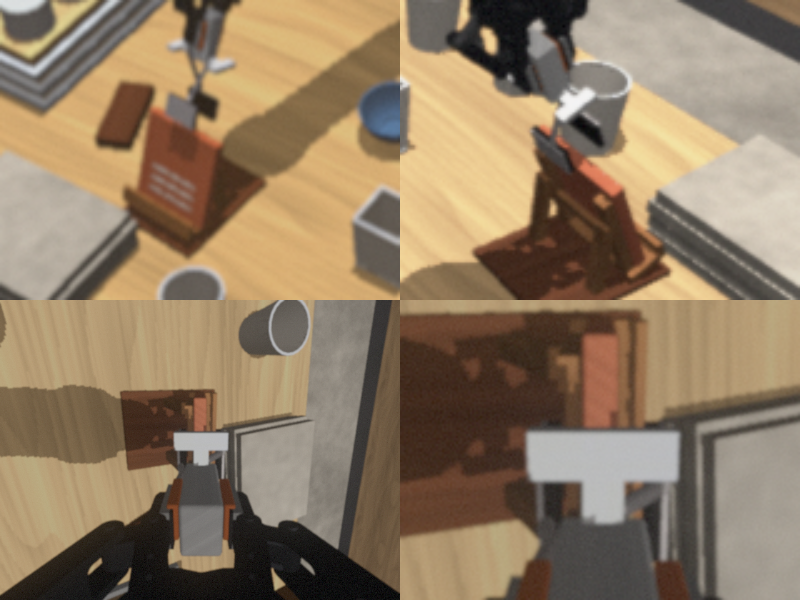

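The hover picture shows the spread jaws over the middle of the plaque's top edge. In the wrist crop the plaque strip is centred near column 600 and the tongs arms near 604, about 2 mm off against 8 mm of clearance. During the squeeze the tool rode up about 4 mm, so the jaw tips are about 98 mm below the TCP. I'll descend and clip.

Run:
```python
from h import *
print("hit",arm.line_to(tool(PQ,.191,"sq")[0],vel=.06,force_limit=8)); s=arm.observe(); print(s["force"],s["ee_pos"])
effector.ungrasp(); arm.pause(.3); s=arm.observe(); print("gap",s["finger_gap"],s["force"],s["t"])
arm.line_to(tool(PQ,.275,"sq")[0],vel=.15)
arm.pause(.2)
a=optics.capture("scene")[:,:,::-1]; b=optics.capture("side")[:,:,::-1]; c,w=look()
r=cv2.resize
cv2.imwrite("pics/clip.png",np.vstack([np.hstack([r(a[140:260,100:260],(400,300)),r(b[180:300,300:460],(400,300))]),np.hstack([r(w[:,:,::-1],(400,300)),r(w[120:330,140:420,::-1],(400,300))])]))
obs={}
for cn,cc in(("scene",cam("scene")),("side",cam("side")),("wrist",c)):
    for k in ("tongs_jaws","plaque","tongs_grip"):
        d=optics.tip_of(cn,k)[:1]; print(cn,k,[(np.round(x["pixel"],1).tolist(),round(x["conf"],2)) for x in d])
        if d: obs.setdefault(k,[]).append((cc,d[0]["pixel"]))
R,o=frame(PQ)
for k,v in obs.items():
    if len(v)>1: X,e=tri(v); print(k,X.round(4),"in plaque",(R.T@(X-o)).round(4),e)
print(arm.observe()["t"])
```

```text
hit False
[ 0.08347181  0.36950823 -1.61148046] [ 0.61022441 -0.25791646  0.19720257]
gap 0.08504122593499472 [ 0.40233062  0.24769611 -0.28662048] 15.8
scene tongs_jaws [([172.6, 195.7], 0.96)]
scene plaque [([168.4, 223.2], 0.66)]
scene tongs_grip [([177.4, 161.2], 0.57)]
side tongs_jaws [([373.1, 241.2], 0.63)]
side plaque [([380.1, 268.5], 0.81)]
side tongs_grip [([360.6, 214.6], 0.58)]
wrist tongs_jaws [([285.7, 189.7], 0.65)]
wrist plaque [([280.4, 169.1], 0.98)]
wrist tongs_grip [([281.4, 226.5], 0.61)]
tongs_jaws [ 0.6541 -0.2559  0.1253] in plaque [0.0093 0.0054 0.1074] [np.float64(0.6), np.float64(1.5), np.float64(7.3)]
plaque [ 0.6914 -0.2602  0.0294] in plaque [0.0028 0.0038 0.0046] [np.float64(0.3), np.float64(0.9), np.float64(3.4)]
tongs_grip [ 0.6018 -0.2575  0.2224] in plaque [ 0.0033 -0.      0.2173] [np.float64(0.9), np.float64(1.1), np.float64(6.7)]
17.3083
```

View pics/clip.png

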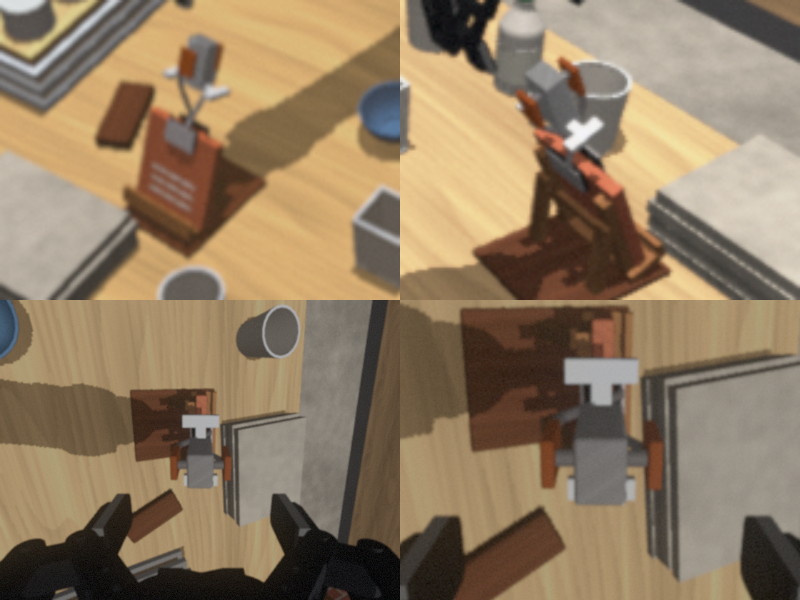

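The tongs are clipped squarely on the middle of the plaque, with the pads fully on the top edge. The levers spring out at crop columns 550 and 655 with the block centred at 600, and triangulation puts the jaw height at about 0.107. Next I'll regrip across x and lift.

Run:
```python
from h import *
arm.line_to(tool(PQ,.30,"sq")[0],vel=.15)
arm.move_ptp(*tool(PQ,.30,"x"))
print("hit",arm.line_to(tool(PQ,.198,"x")[0],vel=.12,force_limit=8)); s=arm.observe(); print(s["force"],s["ee_pos"],s["joint_pos"])
effector.grab(60); s=arm.observe(); print("gap",s["finger_gap"],s["force"],s["ee_pos"],s["t"])
if s["finger_gap"]>.015:
    arm.line_to(tool(PQ,.24,"x",dx=.002)[0],vel=.05); s=arm.observe(); print(s["force"],s["wrist_torque"])
    arm.line_to(tool(PQ,.34,"x")[0],vel=.12); s=arm.observe(); print("gap",s["finger_gap"],s["force"],s["t"])
    arm.pause(.2)
    a=optics.capture("scene")[:,:,::-1]; b=optics.capture("side")[:,:,::-1]
    r=cv2.resize
    cv2.imwrite("pics/lift.png",np.hstack([r(a[110:260,80:280],(400,300)),r(b[130:280,280:480],(400,300))]))
```

```text
hit False
[-0.85408578  0.22237036 -0.76519495] [ 0.60737729 -0.25787391  0.20415317] [ 70.45790883  28.08035456 -56.55193016 110.28947433  30.66783737
  31.69537758  84.85190024]
gap 0.029488856950139336 [-1.8670787   1.25266282  2.4389886 ] [ 0.6071911  -0.25771233  0.20374519] 20.4
[ 1.56599675 -0.23471987 -4.79776599] [ 0.02250189  0.87753624 -0.06939572]
gap 0.029620401815201286 [-0.0965175  -0.51462588 -6.05713117] 22.375
```

View pics/lift.png

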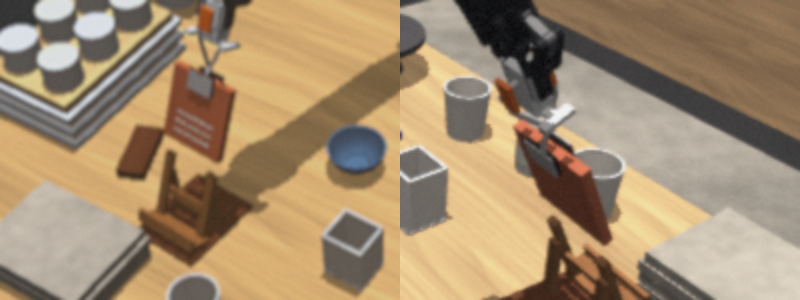

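The plaque hangs from the tongs clear of the wooden stand, and the force change of about 5 N matches its weight. I'll carry it over the drip stand and fit its pose in the tool frame before lowering, because a small slip in lean would matter in the 26 mm slot.

```bash
cat >> h.py <<'E'
def hangfit(p,h,tip=.198):
    """fit plaque in flight: world = frame(p) with plaque shifted dx,dy,dz and pitched about its y; nominal dz = h-tip"""
    R,o=frame(p); vs=[]
    for cn in("scene","side","wrist"):
        if cn=="wrist": c,_=look()
        else: optics.capture(cn); c=cam(cn)
        r=optics.silhouettes(cn,"plaque")
        if r: vs.append((c,mask_hull(r[0]["mask"]),cn,r[0]["conf"]))
    def pts(q): return (PLQ@Ro.from_euler("zyx",[q[4],q[3],q[5]]).as_matrix().T+[q[0],q[1],q[2]+h-tip])@R.T+o
    def f(q,sel=None):
        e=sum((v/w)**2 for v,w in zip(q,(.02,.02,.02,.2,.2,.2)))*.002
        for c,hh,_,_ in vs:
            g=cv2.convexHull(proj(c,pts(q)).astype(np.float32)); a=cv2.intersectConvexConvex(hh,g)[0]
            e+=(1-a/(cv2.contourArea(hh)+cv2.contourArea(g)-a))/len(vs)
        return e
    r=minimize(f,np.zeros(6),method="Nelder-Mead",options=dict(maxiter=4000,maxfev=4000,initial_simplex=np.vstack([np.zeros(6),np.diag([.01,.01,.01,.1,.1,.1])])))
    print("views",[(v[2],round(v[3],2)) for v in vs],"err",round(r.fun,3),"dxyz",r.x[:3].round(4),"pitch,yaw,roll deg",np.degrees(r.x[3:]).round(1)); return r.x
E
python3 - <<'E'
from h import *
H=.34
try: arm.line_to(*tool(DP,H,"x"),vel=.22)
except arm.Unreachable as e: print("unreach",e); arm.move_ptp(*tool(DP,H,"x"))
arm.line_to(tool(DP,.29,"x")[0],vel=.12)
arm.pause(.2); s=arm.observe(); print(s["t"],s["ee_pos"],tool(DP,.29,"x")[0],s["finger_gap"],s["force"],s["joint_pos"])
hangfit(DP,.29)
a=optics.capture("scene")[:,:,::-1]; b=optics.capture("side")[:,:,::-1]
c,w=look()
for cn,cc in(("scene",cam("scene")),("side",cam("side")),("wrist",c)):
    for k in("plaque","drip_ledge","tongs_grip"): print(cn,k,[(np.round(x["pixel"],1).tolist(),round(x["conf"],2)) for x in optics.tip_of(cn,k)[:1]])
    R,o=frame(DP); print("  expected plaque,ledge,grip",proj(cc,[o+R@[0,0,.092],o,o+R@[0,0,.29+.01]]).round(1).tolist())
r=cv2.resize
cv2.imwrite("pics/drip1.png",np.vstack([np.hstack([r(a[180:330,230:430],(400,300)),r(b[100:250,150:350],(400,300))]),np.hstack([r(w[:,:,::-1],(400,300)),r(w[60:270,140:420,::-1],(400,300))])]))
E
```

```text
unreach the arm cannot follow that straight line within its joint ranges
25.325 [0.55690226 0.26211796 0.28785378] [0.5568125606346296, 0.2616304029270176, 0.2868292582406285] 0.02951960349035532 [ 0.43306494 -0.61953664 -3.49348189] [ 11.65385036  17.9145486  -58.78035793 108.25713701  44.65062628
  54.38254201  12.98280911]
views [('scene', 0.68), ('wrist', 0.73)] err 0.516 dxyz [ 0.0019 -0.0012 -0.0058] pitch,yaw,roll deg [-0.7  0.1 -0. ]
scene plaque [([323.0, 263.6], 0.8)]
scene drip_ledge [([312.2, 292.6], 0.81)]
scene tongs_grip [([348.1, 201.3], 0.9)]
  expected plaque,ledge,grip [[323.3, 266.3], [313.1, 292.1], [348.8, 202.0]]
side plaque [([253.2, 164.6], 0.52)]
side drip_ledge [([264.0, 189.2], 0.85)]
side tongs_grip [([222.3, 108.0], 0.81)]
  expected plaque,ledge,grip [[251.7, 167.1], [263.4, 187.5], [220.6, 113.1]]
wrist plaque [([276.0, 181.3], 0.92)]
wrist drip_ledge [([282.0, 169.3], 0.87)]
wrist tongs_grip [([282.5, 288.6], 0.84)]
  expected plaque,ledge,grip [[281.8, 182.0], [281.7, 166.6], [282.6, 283.5]]
```

View pics/drip1.png

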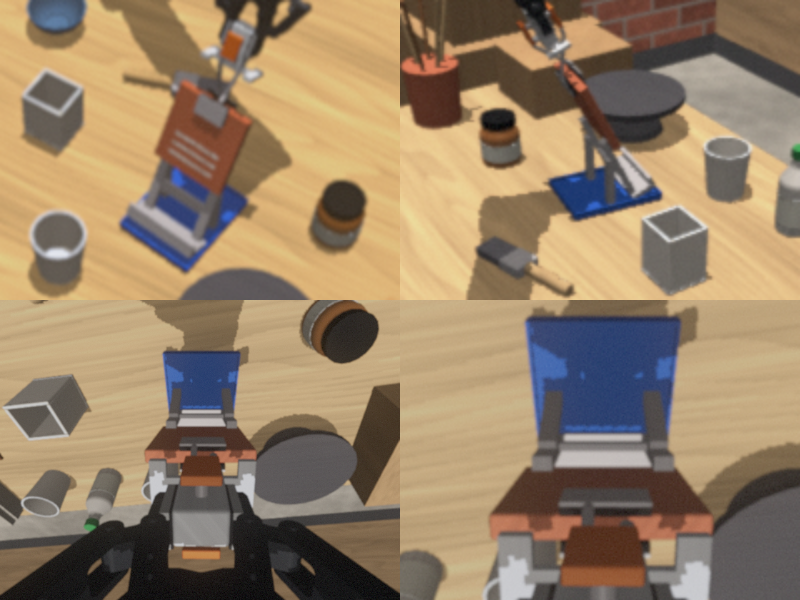

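The plaque is centred between the prongs: in the wrist crop the plaque spans columns 490 to 710 and the prongs sit at 548 and 655. It leans parallel to them, and its points are within about 3 px of where I expected them in the fixed views (6 px in the wrist view). The silhouette fit failed because its masks were poor (error 0.5), so I'm disregarding it. I'll shift 4 mm off the prongs, lower until contact with a force limit, then ease back onto the prongs.

Run:
```python
from h import *
def st(m): s=arm.observe(); print(m,s["t"],"F",s["force"].round(2) if hasattr(s["force"],"round") else s["force"],"h",(frame(DP)[0].T@(np.array(s["ee_pos"])-frame(DP)[1])).round(4),s["finger_gap"]); return s
st("0")
arm.line_to(tool(DP,.30,"x",dx=.004)[0],vel=.05); st("off")
print(arm.line_to(tool(DP,.225,"x",dx=.004)[0],vel=.06,force_limit=8)); st("low")
print(arm.line_to(tool(DP,.185,"x",dx=.004)[0],vel=.02,force_limit=4)); s=st("down")
a=optics.capture("scene")[:,:,::-1]; b=optics.capture("side")[:,:,::-1]; c,w=look()
r=cv2.resize
cv2.imwrite("pics/drip2.png",np.vstack([np.hstack([r(a[180:330,230:430],(400,300)),r(b[100:250,150:350],(400,300))]),np.hstack([r(w[:,:,::-1],(400,300)),r(w[60:270,140:420,::-1],(400,300))])]))
```

```text
0 26.225 F [ 0.92 -0.28 -3.97] h [1.0e-04 1.0e-04 2.9e-01] 0.02912813527194256
off 26.5917 F [ 0.1   0.13 -5.04] h [3.900e-03 1.000e-04 3.004e-01] 0.02909514466869263
False
low 27.9917 F [ 0.46  0.3  -3.98] h [0.0043 0.0003 0.2255] 0.02944641180664161
True
down 29.275 F [-3.53 -0.01  4.84] h [ 2.900e-03 -1.000e-04  1.977e-01] 0.029650521539835165
```

View pics/drip2.png

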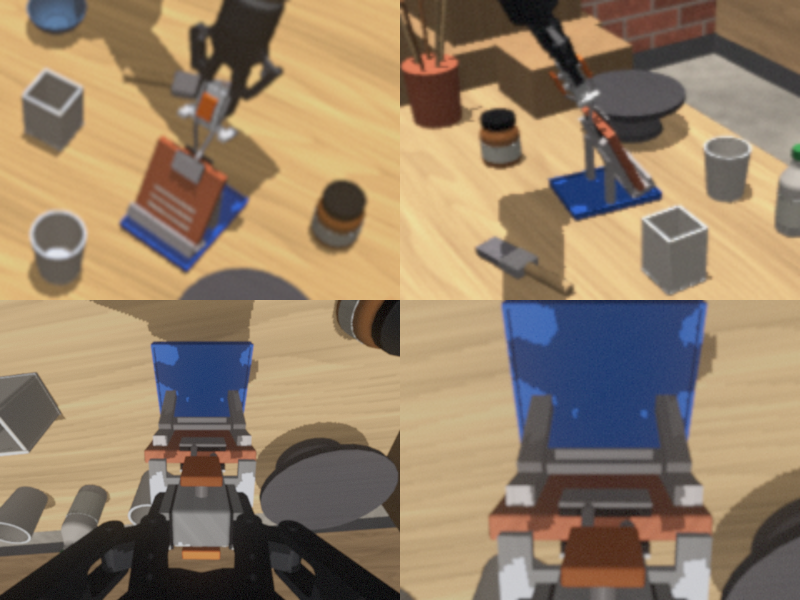

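Contact came at h = 0.1977, exactly where the ledge should be, with the plaque between the prongs and the lip. I'll ease it back onto the prongs, release, retreat and check.

Run:
```python
from h import *
print(arm.line_to(tool(DP,.1975,"x",dx=-.004)[0],vel=.015,force_limit=5)); s=arm.observe(); R,o=frame(DP)
print(s["force"],(R.T@(np.array(s["ee_pos"])-o)).round(4))
effector.ungrasp(); arm.pause(.3)
s=arm.observe(); here=R.T@(np.array(s["ee_pos"])-o); print(here.round(4),s["force"],s["t"])
arm.line_to(tool(DP,.31,"x",dx=here[0],dy=here[1])[0],vel=.1)
arm.pause(.5)
a=optics.capture("scene")[:,:,::-1]; b=optics.capture("side")[:,:,::-1]; c,w=look(); obs={}
for cn,cc in(("scene",cam("scene")),("side",cam("side")),("wrist",c)):
    for k in("plaque","tongs_grip","tongs_jaws"):
        d=optics.tip_of(cn,k)
        if d and d[0]["conf"]>.5: obs.setdefault(k,[]).append((cc,d[0]["pixel"]))
for k,v in obs.items():
    if len(v)>1: X,e=tri(v); print(k,"in leaning frame",(R.T@(X-o)).round(4),e)
r=cv2.resize
cv2.imwrite("pics/end.png",np.vstack([np.hstack([r(a[180:330,230:430],(400,300)),r(b[100:250,150:350],(400,300))]),np.hstack([r(w[:,:,::-1],(400,300)),r(w[60:270,140:420,::-1],(400,300))])]))
print(arm.observe()["t"])
```

```text
True
[0.18334428 0.14312946 3.61863574] [-0.0013 -0.      0.1977]
[-1.700e-03 -1.000e-04  1.975e-01] [-0.50177229  0.4068533   0.73724153] 30.6417
plaque in leaning frame [ 0.001  -0.0045  0.0013] [np.float64(0.6), np.float64(0.7), np.float64(1.0)]
tongs_grip in leaning frame [0.0036 0.0005 0.2109] [np.float64(0.8), np.float64(1.4), np.float64(4.3)]
tongs_jaws in leaning frame [0.0046 0.0074 0.1111] [np.float64(1.5), np.float64(2.1)]
33.0167
```

View pics/end.png

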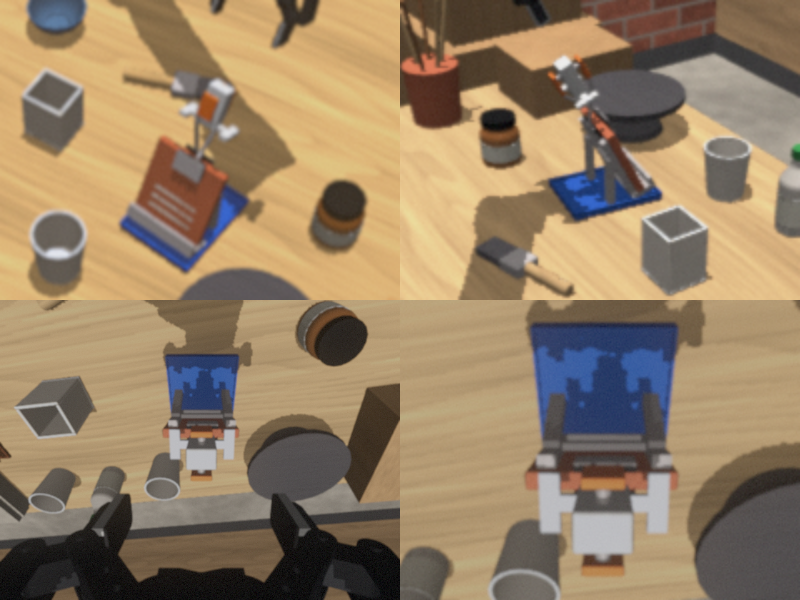

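The plaque stands on the blue stand's ledge and leans on both prongs, with the tongs clipped on the middle of its top edge. The gripper is clear and the brush and jar haven't moved. I'm handing it in.

```bash
python3 -c "
from h import *
ticket.hand_in(); print(arm.observe()['t'])"
```

```text
the job is handed in; nothing more can be done
the job is handed in; nothing more can be done
```

The plaque is on the drip stand's ledge, leaning on both prongs with the tongs still clipped on, and I handed the job in just after 33.0 s of the 54 s allowed. I squeezed the tongs open, clipped them over the plaque in the wooden stand, regripped the block across x to lift and carry it, and lowered it under a force limit. I then eased it back onto the prongs and released.

**Last checks:**
- **Plaque:** its origin is within about 5 mm of where it should stand on the ledge. The ledge contact came at the expected height and the force on the tool was only a few newtons.
- **Tongs:** the jaw centre is about 111 mm up the plaque (allowed 90 to 122 mm) and about 7 mm off the middle (allowed 20 mm).
- **Surroundings:** the gripper is clear. The brush, jar and bowl looked unmoved in the last pictures; I did not re-check the block after the lift.

**What disagreed:**
- **Finger gap:** it read 29 mm when the tongs were squeezed, where 36 mm was expected.
- **Tool rise:** the tool rode up about 4 mm during that squeeze; I allowed for this when clipping.
- **In-flight fit:** the silhouette fit of the hanging plaque failed, so I relied on the point detections and the pictures instead.
- **Not measured:** the lever travels and the tongs' grip force on the plaque could not be read directly. I judged them from the pictures only.

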